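# Clear the dressing stone and slide the drip tray home under the grinding wheel

### The arm

A 7-joint arm with a two-finger parallel gripper is mounted at the origin on the work surface. World frame = base frame: x ahead of the robot, y to its left, z up, the work surface at z = 0. Lengths are in m, angles in rad, forces in N, time in s.
With the tool pointing down it reaches from about 0.425 to 0.925 m from the base axis. Payload 6.8 kg.
Tool frame: the origin (TCP) lies at the very end of the fingers, on their centre line; the grasp point (between the pads) lies 19 mm behind it; z points along the fingers, y is the line along which they close (so a half turn about z gives the same grasp; the last joint's range is limited). The gripper opens to 85 mm and grips with 20 to 120 N. Pads are 22 mm wide; open, the fingers measure 114 mm over their backs; the gripper's body (76 mm by 85 mm) begins 54 mm behind the grasp point. The pads swing forward as they close: fully open they stand 13 mm farther back than shut.
Start: joints at [1.018, 0.477, 0.022, 1.555, -0.011, 1.109, -0.083], TCP at [0.29, -0.609, 0.231] pointing down, gripper open.
Joint ranges: [-2.96, 2.96], [-0.34, 2.1], [-1.41, 1.46], [0.24, 2.44], [-1.37, 4.51], [0.17, 1.92], [-2.96, 2.96]. Speed limits (rad/s): [2.39, 2.39, 3.14, 3.14, 3.14, 3.14, 3.14].

### API

Orientations are given as a unit quaternion [w, x, y, z].
In Python, from station import bot gives the robot as it stands.
- The arm moves only by the tool jog_arm, never from a script. Its argument "motion" is a list of rows, each a list of 7 numbers: the turn, a rotation vector about the tool's x, y, z in rad, then the shift along the tool's x, y, z in mm, then the finger opening in mm, from 0 to 85.4. A call has 1 to 10 rows; each row is the pose to reach, as a shift and turn from the pose commanded when the call began, along the tool's axes at that moment; what a row does not reach only later rows make up. A row lasts 1/8 s, in which the tool goes at most 62.5 mm and 10.7 degrees, less where a joint would pass 70% of its speed; a pose out of reach is approached as far as the arm can. A call with a gripper value outside its range is refused whole. The fingers move at their own pace and stop on an object; "grip_force" is the grip in N (left out, the last holds). Time passes only in rows, so rows that repeat a pose let the fingers close. It gives the time, the measured TCP pose, the force, the opening and the grip force at its end, in the units of the state.
- bot.get_obs(): the state, without advancing time (a new reading comes with each control period).
- bot.read_camera(name): name is "side" or "top" or "wrist"; returns a dict with "pixels" (480x640x3 uint8, red, green, blue), "camera_matrix" (3x3 intrinsics, pixels), "T" (4x4, takes a point from camera to world coordinates); the wrist camera has in their place "tool_from_camera" (4x4, takes a point from camera to tool coordinates, whose origin is the TCP and whose axes are the flange's). Camera axes: x right, y down, z forward; pixel columns grow to the right and rows downward; lengths in m; the calibration is good to about 2 mm. The wrist camera is an equidistant fisheye: a pixel r from the principal point sees the ray r / f radians off the axis. A picture is of the moment at which its call begins: read the wrist's pose just before it. There is no depth.
- bot.hand_in(): hands the job in; it is judged then, once.
Trained networks look in a picture, given as the dict that the camera call returned (one of the last four; its "shot" number tells which), for a name from the list of things; names that differ only in an ending like _2 or _b are one class to them, and where a whole thing is asked for, a point or a joint stands for the part that bears it (a point fixed in the world has none). Each returns a list of dicts, best first, with "score" (0 to 1); they miss things now and then, are a little off and sometimes report something else, mostly with a low value. They report only what shows in the picture. A call takes as long as a camera call. They do not tell look-alikes from the thing itself.
- bot.spot_in(thing, picture): "xy" ([column, row] in pixels, amid what is visible of it).
- bot.tip_of(thing, picture): "xy" ([column, row] in pixels: a listed point, or the origin of a listed thing).
The state is a dict: "t": time; "q": joint angles; "joint_vel": joint speeds; "joint_torque": joint torques, N m; "eef_pos": TCP position; "tool_rot": TCP orientation; "contact_force": force on the tool from outside, world axes, zero at the start; "torque": the same for the moment, N m; "gripper_width": opening from 0.0 (shut) to 1.0 (fully open); "grasp_force": force on a finger pad.
Only numpy, scipy, OpenCV 4.12 (cv2) and the standard library are available. Lean on these libraries where they do the work, as an engineer would, in place of code of your own. Each camera call takes 0.05 s, during which the arm holds its last target. There are 200 camera calls.

### The job

The wheel's drip tray has to go back under the grinding wheel, but the dressing stone has been left lying in its track. Set the stone down on the wooden board without dropping it, then slide the tray along its track under the wheel until it is fully home against the wooden stop. Do not knock the wheel, and leave the other things on the bench where they are.

Things in the scene. Friction and masses are not known exactly. Their poses are not given: they have to be found in the camera images.
- grinder: The fixed grinding stand with the tray's track; origin on the bench top midway between the rails, straight below the wheel's centre, z up. The track runs along its y axis on the bench top between wooden rails 12 mm high, 18 mm wide, inner faces at x = -70 and +70 mm, from y = -70 to the open end at y = +335 mm. The tray goes home towards -y; at home its centre is at y = -3 mm.
- stop (a point): Middle of the foot of the face of the wooden stop bar, on the bench at the closed end of the track beyond the wheel (y = -68 mm of the grinder); the bar is 22 mm high.
- arch_top (a point): Top of the thin round-bar arch over the wheel, 190 mm high, in the wheel's plane; its legs stand outside the rails, 97 mm to either side of the track's middle.
- pedestal (a point): Centre of the top of the arbor's bearing pedestal, 135 mm high, beyond the stop bar at y = -128 mm of the grinder. A belt guard (up to 120 mm high) runs behind it at y = -163 to -195 mm, from there to the motor (150 mm high) on the far side of the track.
- wheel: The grinding wheel, a grey disc 130 mm in diameter and 22 mm thick standing across the track, axis along the grinder's y axis; origin at its centre, 105 mm above the bench, so that 40 mm are free beneath it. Its hub nut stands out to 26 mm from the centre towards +y. It does not turn.
- tray_center (a point): Centre (half-way up, 15 mm over its underside) of the loose drip tray: an open square aluminium tray 130 x 130 mm and 30 mm high with 4 mm walls, about 0.5 kg, standing on the bench between the rails near the open end of the track; its axes are nearly parallel to the grinder's. It has 5 mm play at each side.
- tray: The same tray; origin at the centre of its underside.
- stone_center (a point): Centre (half-way up) of the loose dressing stone: a plain grey abrasive block 56 mm (its x) by 95 mm (its y, roughly along the track) and 50 mm high (its z), about 0.5 kg, standing on the bench in the track between tray and wheel. It is too tall to pass under the wheel.
- stone: The same stone; origin at the centre of its underside.
- board: The low wooden board on the bench on which the stone belongs: 130 mm (its x) by 160 mm (its y), 10 mm thick, fixed; origin at the centre of its underside, on the bench.
- tub: Bystander: open white plastic tub, 72 mm across, 55 mm high, in front of the track; origin under its centre.
- spare_wheel: Bystander: spare grinding wheel lying flat, 120 mm across, 22 mm thick; origin under its centre.
- jar: Bystander: closed glass jar, 60 mm across, 75 mm high; origin under its centre.
- wrench: Bystander: wrench 160 mm long lying along its x axis; origin under its middle.
- brush: Bystander: brush 180 mm long lying along its x axis; origin under its middle.
Mind the look-alikes: they are no part of the job. What is shaped like the tray but turquoise is not meant.

How it is judged:
On the way, in this order (a step that is already met when the one before it is completed fails the run):
1. the stone lies released and at rest on the wooden board (x of stone_center in the frame of board between -0.065 and 0.065 m and y of stone_center in the frame of board between -0.08 and 0.08 m and z of stone_center in the frame of board below 0.07 m and contact force between stone and board above 1 N and contact force between stone and the fingers below 0.05 N and linear speed of stone below 0.05 m/s), for 0.2 s.
2. the tray is home under the wheel (y of tray_center in the frame of grinder between -0.013 and 0.009 m and x of tray_center in the frame of grinder between -0.015 and 0.015 m and z of tray_center in the frame of grinder below 0.022 m and angle between tray_center's own z axis and vertical below 0.06 rad and linear speed of tray below 0.03 m/s), for 0.2 s.
At the end, for the whole second after the job is handed in: The stone rests on the wooden board, its centre within the board's outline, released and still; the tray stands flat in its track under the wheel, within 12 mm of the stop, and is still (all of step 1 and all of step 2); the robot touches nothing.
It fails at once if the wheel is knocked: touched by the robot, the stone or the tray with more than 10 N (contact force between any of the arm, the fingers, stone, tray and wheel above 10 N).
It fails at once if the stone is dropped: it falls freely at more than 0.7 m/s (a drop of more than about 25 mm) (linear speed of stone above 0.7 m/s and contact force between stone and the fingers below 0.05 N).
It fails at once if another thing on the bench is moved more than 30 mm (distance of any of tub, spare_wheel, jar, wrench, brush from where it was at the start of the episode above 0.03 m).
It also fails if it takes over 69 s, if anything falls off the work surface, if the arm or the gripper's body presses on something with over 40 N, if the wrist force passes 120 N, or if a joint passes its speed limit or range.

## Working session

There is one attempt and no reset: what is moved stays moved. The work goes in short steps, Python scripts to look and compute and a tool call to move; the robot and the scene stay as the last step left them, time stands still between calls to the robot, and variables do not carry over. Pictures are saved under pics/ and viewed, at most 10 in all, crops included, and the job is handed in when it is done.

Besides the shell and the picture viewer there is one more tool, called after "Emit:" as a command line: name --pt "numbers of a row" for each row, then --argument value for the rest. jog_arm: Moves the arm, as the interface text tells. Its arguments: {"type":"object","properties":{"motion":{"type":"array"},"grip_force":{"type":"number"}},"required":["motion"]}

```bash
mkdir -p pics
cat > h.py <<'E'
import numpy as np, cv2
from station import bot
from scipy.spatial.transform import Rotation as R
def ray(c,xy):
    K=c["camera_matrix"];d=np.array([(xy[0]-K[0,2])/K[0,0],(xy[1]-K[1,2])/K[1,1],1.])
    T=np.array(c["T"]);return T[:3,3],T[:3,:3]@d
def atz(c,xy,z):
    o,d=ray(c,xy);return o+d*(z-o[2])/d[2]
def save(c,n):cv2.imwrite("pics/"+n,np.ascontiguousarray(c["pixels"][:,:,::-1]))
E
python3 - <<'E'
from h import *
np.set_printoptions(precision=3,suppress=True)
o=bot.get_obs();print(o["t"],o["eef_pos"],o["tool_rot"])
H=dict(grinder=0,stop=0,arch_top=.19,pedestal=.135,wheel=.105,tray_center=.015,tray=0,stone_center=.025,stone=0,board=0,tub=0,spare_wheel=0,jar=0,wrench=0,brush=0)
for n in("top","side"):
    c=bot.read_camera(n);save(c,n+"0.png");print(n,np.array(c["T"])[:3,3])
    for k,z in H.items():
        print(k,[(np.round(r["xy"]),round(r["score"],2),atz(c,r["xy"],z)[:2]) for r in bot.tip_of(k,c)[:3]])
print(bot.get_obs()["t"])
E
```

```text
0.0 [ 0.29  -0.609  0.23 ] [-0.001  0.975  0.221 -0.   ]
top [ 0.39  -0.007  1.654]
grinder [(array([333., 229.]), 0.55, array([ 0.571, -0.056]))]
stop [(array([352., 223.]), 0.69, array([ 0.589, -0.111]))]
arch_top [(array([332., 220.]), 0.77, array([ 0.573, -0.049]))]
pedestal [(array([379., 210.]), 0.91, array([ 0.607, -0.177]))]
wheel [(array([334., 224.]), 0.52, array([ 0.573, -0.056]))]
tray_center [(array([186., 320.]), 0.89, array([0.312, 0.367])), (array([246., 258.]), 0.75, array([0.488, 0.196])), (array([334., 219.]), 0.66, array([ 0.599, -0.06 ]))]
tray [(array([187., 313.]), 0.61, array([0.33 , 0.366])), (array([249., 255.]), 0.58, array([0.498, 0.19 ]))]
stone_center [(array([298., 239.]), 0.91, array([0.54 , 0.045]))]
stone []
board [(array([440., 246.]), 0.59, array([ 0.519, -0.369]))]
tub []
spare_wheel [(array([289., 185.]), 0.86, array([0.703, 0.072]))]
jar [(array([245., 257.]), 0.57, array([0.492, 0.201])), (array([244., 202.]), 0.56, array([0.654, 0.206])), (array([337., 285.]), 0.34, array([ 0.409, -0.067]))]
wrench [(array([278., 300.]), 0.82, array([0.365, 0.
[... 635 characters left out ...]
48., 347.]), 0.74, array([0.501, 0.202])), (array([369., 299.]), 0.54, array([ 0.412, -0.054]))]
tray [(array([252., 348.]), 0.98, array([0.501, 0.193]))]
stone_center [(array([289., 293.]), 0.97, array([0.536, 0.062]))]
stone [(array([291., 296.]), 0.59, array([0.541, 0.054]))]
board [(array([422., 208.]), 0.84, array([ 0.512, -0.369]))]
tub [(array([369., 297.]), 0.62, array([ 0.421, -0.065]))]
spare_wheel [(array([237., 256.]), 0.68, array([0.716, 0.068]))]
jar [(array([199., 308.]), 0.73, array([0.658, 0.214])), (array([343., 188.]), 0.33, array([ 0.706, -0.279]))]
wrench [(array([332., 368.]), 0.85, array([0.359, 0.11 ]))]
brush [(array([387., 173.]), 0.94, array([ 0.664, -0.409]))]
1.6
```

View pics/top0.png

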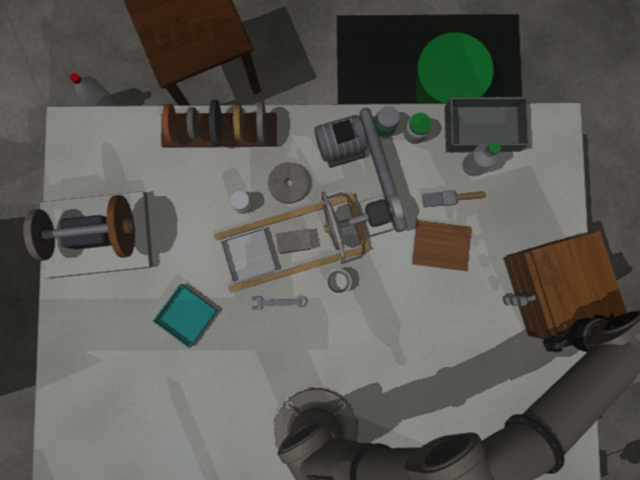

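View pics/side0.png

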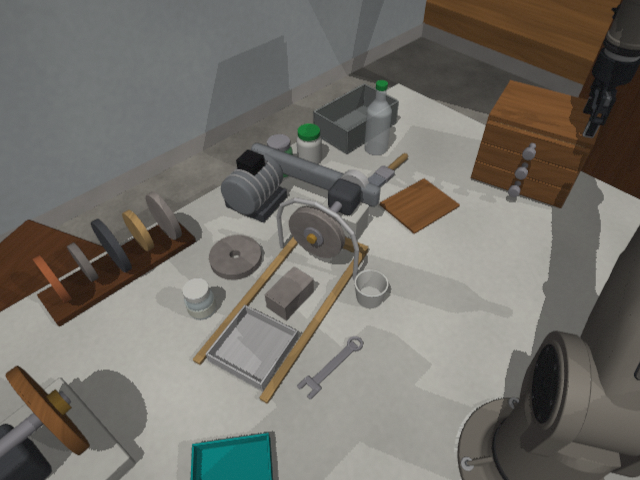

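Top view: the wanted tray is grey, at (250,255). The turquoise one at (187,315) and the dark box at (487,122) are look-alikes. The stone is at (297,241) in the track, and no other grey block is nearby. The wooden board is at (441,246); the drawer cabinet at (565,290) is not it. In the side view the tray is at (252,348), the stone at (290,293) and the board at (421,206). I'm moving above the stone for a close look.

```bash
cat >> h.py <<'E'
np.set_printoptions(precision=3,suppress=True)
def Rtool(o): 
    w,x,y,z=o["tool_rot"];return R.from_quat([x,y,z,w])
def Rdown(yaw_y,tilt=0):
    "tool z down, tool y at world yaw yaw_y (rad); tilt about tool y"
    y=np.array([np.cos(yaw_y),np.sin(yaw_y),0]);z=np.array([0,0,-1.]);x=np.cross(y,z)
    return R.from_matrix(np.c_[x,y,z])*R.from_euler("y",tilt)
def delta(p,Rt):
    o=bot.get_obs();r=Rtool(o);print("t",o["t"],"at",np.array(o["eef_pos"]),"turn",(r.inv()*Rt).as_rotvec(),"shift mm",1000*r.inv().apply(np.array(p)-o["eef_pos"]))
def wray(c,xy,o):
    K=c["camera_matrix"];a=np.array([xy[0]-K[0,2],xy[1]-K[1,2]])/[K[0,0],K[1,1]];t=np.hypot(*a)
    d=np.r_[a/t*np.sin(t),np.cos(t)];C=np.array(c["tool_from_camera"]);r=Rtool(o)
    return r.apply(C[:3,3])+o["eef_pos"],r.apply(C[:3,:3]@d)
def watz(c,xy,z,o):
    p,d=wray(c,xy,o);return p+d*(z-p[2])/d[2]
E
python3 - <<'E'
from h import *
delta([.53,.07,.29],Rdown(np.radians(15.5)))
E
```

```text
t 1.6 at [ 0.29  -0.609  0.231] turn [ 0.     0.    -1.397] shift mm [ 508.524 -510.183  -58.704]
```

Emit:
jog_arm --pt "0 0 -0.1 20 -20 -60 85" --pt "0 0 -0.28 60 -60 -60 85" --pt "0 0 -0.46 100 -100 -60 85" --pt "0 0 -0.64 140 -140 -60 85" --pt "0 0 -0.82 180 -180 -60 85" --pt "0 0 -1.0 220 -220 -60 85" --pt "0 0 -1.18 260 -260 -60 85" --pt "0 0 -1.3 300 -300 -60 85" --pt "0 0 -1.397 340 -340 -60 85" --pt "0 0 -1.397 380 -380 -60 85"

```text
t: 2.85
eef_pos: [0.4704, -0.1012, 0.2917]
tool_rot: [0.001, 0.605, 0.796, 0.0]
contact_force: [2.0, -0.9, -0.6]
gripper_width: 0.995
grasp_force: 0.0
```

Run:
```python
from h import *
delta([.53,.07,.29],Rdown(np.radians(15.5)))
```

```text
t 2.85 at [ 0.47  -0.101  0.292] turn [0.001 0.001 0.001] shift mm [148.94  103.353   1.667]
```

Emit:
jog_arm --pt "0 0 0 50 35 0 85" --pt "0 0 0 100 70 0 85" --pt "0 0 0 148 103 0 85" --pt "0 0 0 148 103 0 85" --pt "0 0 0 148 103 0 85"

```text
t: 3.48
eef_pos: [0.5295, 0.0668, 0.2911]
tool_rot: [-0.0, 0.605, 0.796, -0.0]
contact_force: [1.2, -0.9, 0.2]
gripper_width: 0.997
grasp_force: 0.0
```

Run:
```python
from h import *
H=dict(wheel=.105,stop=0,tray_center=.015,tray=0,stone_center=.025,stone=0,grinder=0,board=0)
o=bot.get_obs();c=bot.read_camera("wrist");save(c,"w1.png");print(o["t"],o["eef_pos"],c["camera_matrix"],c["tool_from_camera"])
for k,z in H.items(): print(k,[(np.round(r["xy"]),round(r["score"],2),watz(c,r["xy"],z,o)[:2]) for r in bot.tip_of(k,c)[:3]])
```

```text
3.475 [0.529 0.067 0.291] [[371.648   0.    314.247]
 [  0.    371.648 235.455]
 [  0.      0.      1.   ]] [[-0.    -0.946 -0.324  0.084]
 [ 1.    -0.     0.     0.001]
 [-0.    -0.324  0.946 -0.143]
 [ 0.     0.     0.     1.   ]]
wheel [(array([319., 323.]), 0.95, array([ 0.569, -0.052])), (array([314.,  72.]), 0.57, array([0.498, 0.183]))]
stop []
tray_center [(array([317.,  72.]), 0.71, array([0.499, 0.192]))]
tray [(array([318.,  74.]), 0.66, array([0.501, 0.192])), (array([318., 189.]), 0.54, array([0.537, 0.062]))]
stone_center [(array([317., 193.]), 0.59, array([0.536, 0.062]))]
stone [(array([318., 191.]), 0.92, array([0.538, 0.06 ]))]
grinder [(array([321., 280.]), 0.64, array([ 0.573, -0.051]))]
board [(array([320., 377.]), 0.72, array([ 0.617, -0.21 ])), (array([243., 431.]), 0.59, array([ 0.525, -0.375]))]
```

View pics/w1.png

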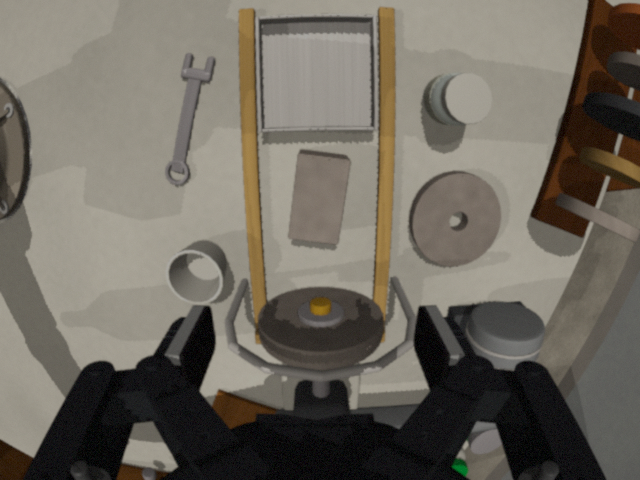

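The wrist view shows the grey tray at (318,74), between the rails near the open end. The stone's top has corners at about (303,151), (349,158), (334,243) and (290,237), so it is turned slightly. The wheel is at (320,320). I'll compute the stone's pose from its segmented top corners.

Run:
```python
from h import *
o=bot.get_obs();c=dict(bot.read_camera("wrist"))
P=np.array([watz(c,p,.05,o)[:2] for p in[(302,151),(349,158),(335,243),(290,237)]]);print(P,P.mean(0))
L=P-np.roll(P,1,0);print(np.linalg.norm(L,axis=1),np.degrees(np.arctan2(L[:,1],L[:,0])))
for r,l,rr in((60,257,378),(130,258,378),(200,260,377),(250,263,377)):
    a,b=watz(c,(l,r),.012,o)[:2],watz(c,(rr,r),.012,o)[:2];print("rail",a,b,(a+b)/2,np.linalg.norm(a-b),np.degrees(np.arctan2(*(b-a)[::-1])))
cv2.imwrite("pics/crop.png",cv2.resize(np.ascontiguousarray(c["pixels"][130:260,240:400,::-1]),(800,650))[:600])
```

```text
[[0.507 0.106]
 [0.556 0.112]
 [0.568 0.019]
 [0.519 0.012]] [0.537 0.062]
[0.095 0.049 0.095 0.05 ] [  97.014    7.14   -82.526 -172.589]
rail [0.431 0.19 ] [0.561 0.227] [0.496 0.208] 0.13479481774048144 15.634464231278875
rail [0.452 0.113] [0.583 0.149] [0.518 0.131] 0.13568404861289274 15.582609863641562
rail [0.474 0.034] [0.607 0.071] [0.54  0.052] 0.1375004729415871 15.51314452074544
rail [ 0.492 -0.027] [0.627 0.011] [ 0.559 -0.008] 0.1399113591578121 15.442965343745861
```

View pics/crop.png

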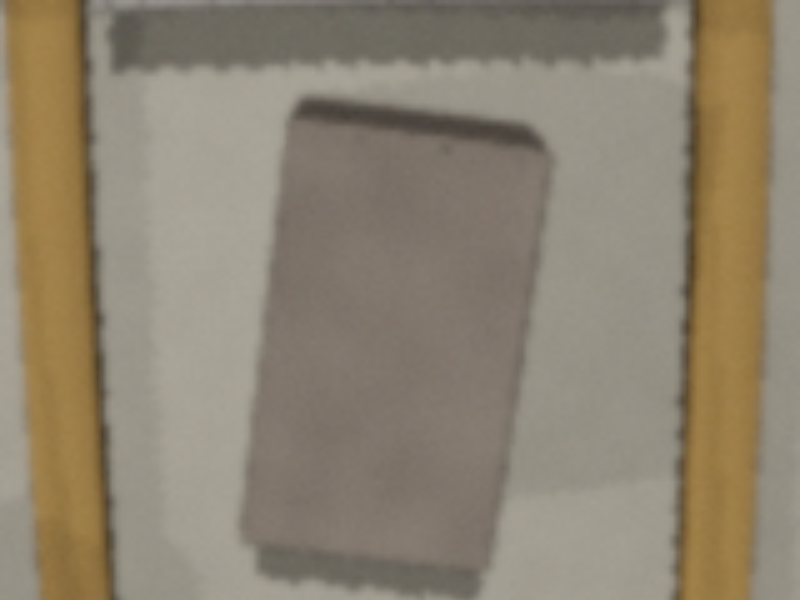

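Run:
```python
from h import *
delta([.537,.064,.018],Rdown(np.radians(7.3)))
```

```text
t 3.975 at [0.53  0.067 0.291] turn [0.    0.    0.143] shift mm [ -4.842   6.294 273.385]
```

Emit:
jog_arm --pt "0 0 0.143 -5 6 50 85" --pt "0 0 0.143 -5 6 100 85" --pt "0 0 0.143 -5 6 150 85" --pt "0 0 0.143 -5 6 190 85" --pt "0 0 0.143 -5 6 225 85" --pt "0 0 0.143 -5 6 250 85" --pt "0 0 0.143 -5 6 265 85" --pt "0 0 0.143 -5 6 273 85" --pt "0 0 0.143 -5 6 273 85" --grip_force 60

```text
t: 5.1
eef_pos: [0.5369, 0.0642, 0.0184]
tool_rot: [0.0, 0.66, 0.751, 0.0]
contact_force: [0.0, -0.1, -0.3]
gripper_width: 0.994
grasp_force: 0.0
```

Emit:
jog_arm --pt "0 0 0 0 0 0 40" --pt "0 0 0 0 0 0 40" --pt "0 0 0 0 0 0 40" --pt "0 0 0 0 0 0 40" --pt "0 0 0 0 0 0 40" --pt "0 0 0 0 0 0 40" --grip_force 60

```text
t: 5.85
eef_pos: [0.5372, 0.0642, 0.0193]
tool_rot: [0.001, 0.66, 0.751, 0.0]
contact_force: [-1.5, 0.4, 6.2]
gripper_width: 0.642
grasp_force: 65.4
```

Emit:
jog_arm --pt "0 0 0 0 0 -10 40" --pt "0 0 0 0 0 -35 40" --pt "0 0 0 0 0 -70 40" --pt "0 0 0 0 0 -110 40" --pt "0 0 0 0 0 -150 40" --pt "0 0 0 0 0 -190 40" --pt "0 0 0 0 0 -225 40" --pt "0 0 0 0 0 -245 40" --pt "0 0 0 0 0 -260 40" --pt "0 0 0 0 0 -260 40"

```text
t: 7.1
eef_pos: [0.5369, 0.0642, 0.279]
tool_rot: [0.0, 0.66, 0.751, 0.0]
contact_force: [0.2, 0.1, -5.6]
gripper_width: 0.647
grasp_force: 65.2
```

Run:
```python
from h import *
c=bot.read_camera("top")
P=np.array([atz(c,p,.01)[:2] for p in[(418,220),(471,225),(468,270),(413,264)]]);L=P-np.roll(P,1,0)
print(P,P.mean(0),np.linalg.norm(L,axis=1),np.degrees(np.arctan2(L[:,1],L[:,0])))
print([(r["xy"],r["score"],atz(c,r["xy"],0)) for r in bot.tip_of("board",c)],bot.get_obs()["grasp_force"])
delta([.44,-.15,.28],Rdown(np.radians(7.3)))
delta([.518,-.37,.28],Rdown(np.radians(-10)))
```

```text
[[ 0.595 -0.304]
 [ 0.58  -0.458]
 [ 0.449 -0.445]
 [ 0.467 -0.286]] [ 0.523 -0.373] [0.129 0.155 0.131 0.16 ] [ -7.792 -95.834 174.342  83.364]
[([439.9, 245.2], 0.57, array([ 0.522, -0.368,  0.   ])), ([248.2, 253.3], 0.21, array([0.502, 0.192, 0.   ]))] 65.20856738090515
t 7.2 at [0.536 0.064 0.277] turn [-0.002  0.     0.001] shift mm [-199.895 -122.601   -2.413]
t 7.2 at [0.536 0.064 0.277] turn [-0.002  0.     0.303] shift mm [-428.053  -73.328   -2.461]
```

Emit:
jog_arm --pt "0 0 0.03 -25 -5 -10 40" --pt "0 0 0.06 -75 -13 -15 40" --pt "0 0 0.1 -130 -22 -15 40" --pt "0 0 0.14 -185 -32 -15 40" --pt "0 0 0.18 -240 -41 -15 40" --pt "0 0 0.22 -295 -50 -15 40" --pt "0 0 0.25 -350 -60 -15 40" --pt "0 0 0.25 -395 -68 -10 40" --pt "0 0 0.25 -420 -72 -3 40" --pt "0 0 0.25 -428 -73 0 40"

```text
t: 8.45
eef_pos: [0.518, -0.3704, 0.2763]
tool_rot: [-0.002, 0.749, 0.662, -0.0]
contact_force: [-0.4, 0.8, -5.3]
gripper_width: 0.647
grasp_force: 65.0
```

Run:
```python
from h import *
delta([.522,-.372,.031],Rdown(np.radians(-7)))
```

```text
t 8.45 at [ 0.518 -0.37   0.276] turn [-0.003 -0.002 -0.001] shift mm [ -1.49    4.849 245.262]
```

Emit:
jog_arm --pt "0 0 0 0 4 30 40" --pt "0 0 0 0 4 80 40" --pt "0 0 0 0 4 130 40" --pt "0 0 0 0 4 175 40" --pt "0 0 0 0 4 205 40" --pt "0 0 0 0 4 225 40" --pt "0 0 0 0 4 237 40" --pt "0 0 0 0 4 242 40" --pt "0 0 0 0 4 244 40" --pt "0 0 0 0 4 244 40"

```text
t: 9.7
eef_pos: [0.5234, -0.3705, 0.0351]
tool_rot: [0.001, 0.749, 0.663, 0.0]
contact_force: [-0.8, 1.4, -3.7]
gripper_width: 0.645
grasp_force: 64.9
```

Emit:
jog_arm --pt "0 0 0 0 0 1 40" --pt "0 0 0 0 0 2 40" --pt "0 0 0 0 0 2 40"

```text
t: 10.07
eef_pos: [0.5229, -0.3702, 0.0323]
tool_rot: [0.0, 0.749, 0.663, 0.0]
contact_force: [-0.4, 0.1, -5.2]
gripper_width: 0.647
grasp_force: 64.9
```

Emit:
jog_arm --pt "0 0 0 0 0 1 40" --pt "0 0 0 0 0 2 40" --pt "0 0 0 0 0 3 40" --pt "0 0 0 0 0 3 40"

```text
t: 10.58
eef_pos: [0.523, -0.3701, 0.0294]
tool_rot: [0.0, 0.749, 0.663, -0.0]
contact_force: [-0.3, 0.3, -4.0]
gripper_width: 0.65
grasp_force: 65.1
```

Emit:
jog_arm --pt "0 0 0 0 0 1 40" --pt "0 0 0 0 0 1 40" --pt "0 0 0 0 0 1 60" --pt "0 0 0 0 0 1 75" --pt "0 0 0 0 0 1 85" --pt "0 0 0 0 0 1 85" --pt "0 0 0 0 0 1 85"

```text
t: 11.45
eef_pos: [0.5229, -0.3702, 0.0283]
tool_rot: [0.0, 0.749, 0.663, 0.0]
contact_force: [0.2, -0.2, 0.3]
gripper_width: 0.994
grasp_force: 0.0
```

Emit:
jog_arm --pt "0 0 0 0 0 -20 85" --pt "0 0 0 0 0 -60 85" --pt "0 0 0 0 0 -120 85" --pt "0 0 0 0 0 -180 85" --pt "0 0 0 0 0 -235 85" --pt "0 0 0 0 0 -265 85" --pt "0 0 0 0 0 -270 85"

```text
t: 12.32
eef_pos: [0.524, -0.3705, 0.3025]
tool_rot: [0.003, 0.749, 0.663, 0.001]
contact_force: [-0.3, 0.6, -0.6]
gripper_width: 0.996
grasp_force: 0.0
```

Run:
```python
from h import *
c=bot.read_camera("side")
print([(r["xy"],r["score"],atz(c,r["xy"],.035)) for r in bot.tip_of("stone_center",c)])
o=bot.get_obs();c=bot.read_camera("wrist");save(c,"w2.png")
print([(r["xy"],r["score"],watz(c,r["xy"],.035,o)) for r in bot.tip_of("stone_center",c)])
```

```text
[([419.6, 193.5], 0.83, array([ 0.53 , -0.372,  0.035]))]
[([313.5, 192.2], 0.97, array([ 0.523, -0.374,  0.035]))]
```

View pics/w2.png

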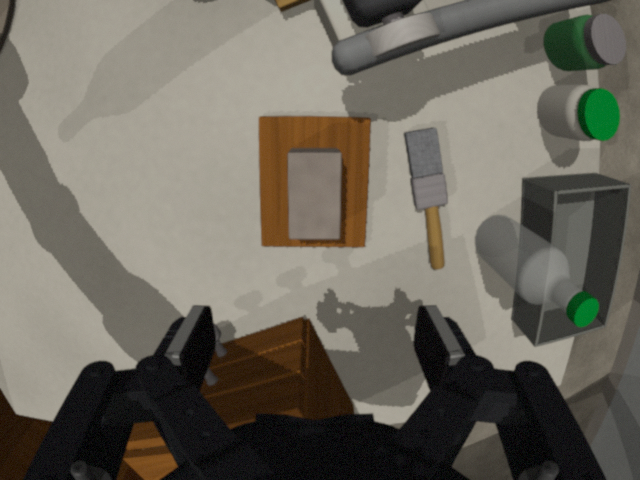

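The stone sits well inside the board, at (315,195). Next is the tray: I'll go behind its +y wall with the tool tilted 20° away from the wheel.

Run:
```python
from h import *
Rt=Rdown(np.radians(15.6),np.radians(-20)); print(Rt.as_matrix())
delta([.470,.299,.25],Rt)
```

```text
[[-0.253  0.963  0.092]
 [ 0.905  0.269 -0.329]
 [-0.342  0.    -0.94 ]]
t 12.525 at [ 0.522 -0.37   0.297] turn [-0.071 -0.346 -0.39 ] shift mm [ 657.424 -132.992   47.844]
```

Emit:
jog_arm --pt "0 0 -0.04 30 -6 0 50" --pt "0 0 -0.08 85 -17 0 50" --pt "0 0 -0.12 140 -28 0 50" --pt "0 0 -0.16 195 -40 0 50" --pt "0 0 -0.2 250 -50 0 50" --pt "0 0 -0.24 305 -62 0 50" --pt "0 0 -0.28 360 -73 0 50" --pt "-0.01 -0.06 -0.31 415 -84 5 50" --pt "-0.03 -0.13 -0.34 470 -95 15 50" --pt "-0.05 -0.2 -0.36 525 -106 25 50"

```text
t: 13.78
eef_pos: [0.4809, 0.1648, 0.2721]
tool_rot: [0.085, 0.614, 0.782, -0.059]
contact_force: [1.6, -0.1, -0.7]
gripper_width: 0.589
grasp_force: 0.0
```

Run:
```python
from h import *
delta([.470,.299,.25],Rdown(np.radians(15.6),np.radians(-20)))
delta([.470,.299,.008],Rdown(np.radians(15.6),np.radians(-20)))
```

```text
t 13.775 at [0.481 0.165 0.272] turn [ 0.004 -0.141 -0.034] shift mm [134.734  21.074  -5.461]
t 13.775 at [0.481 0.165 0.272] turn [ 0.004 -0.141 -0.034] shift mm [184.556  18.002 231.335]
```

Emit:
jog_arm --pt "0 -0.07 -0.02 45 7 0 50" --pt "0 -0.141 -0.034 90 14 0 50" --pt "0 -0.141 -0.034 134 20 -5 50" --pt "0 -0.141 -0.034 143 20 40 50" --pt "0 -0.141 -0.034 153 19 90 50" --pt "0 -0.141 -0.034 163 19 130 50" --pt "0 -0.141 -0.034 168 19 150 50" --pt "0 -0.141 -0.034 168 19 150 50"

```text
t: 14.78
eef_pos: [0.4696, 0.2984, 0.0912]
tool_rot: [0.138, 0.595, 0.785, -0.104]
contact_force: [0.7, 0.3, -0.1]
gripper_width: 0.588
grasp_force: 0.0
```

Run:
```python
from h import *
o=bot.get_obs();c=bot.read_camera("wrist");save(c,"w3.png")
print([(r["xy"],r["score"],watz(c,r["xy"],.015,o)) for r in bot.tip_of("tray_center",c)])
delta([.470,.299,.008],Rdown(np.radians(15.6),np.radians(-20)))
```

```text
[([314.3, 323.5], 0.8, array([0.5  , 0.194, 0.015])), ([93.1, 45.7], 0.75, array([0.33 , 0.372, 0.015]))]
t 14.875 at [0.471 0.3   0.094] turn [ 0.005 -0.004 -0.001] shift mm [28.535 -1.404 80.601]
```

View pics/w3.png

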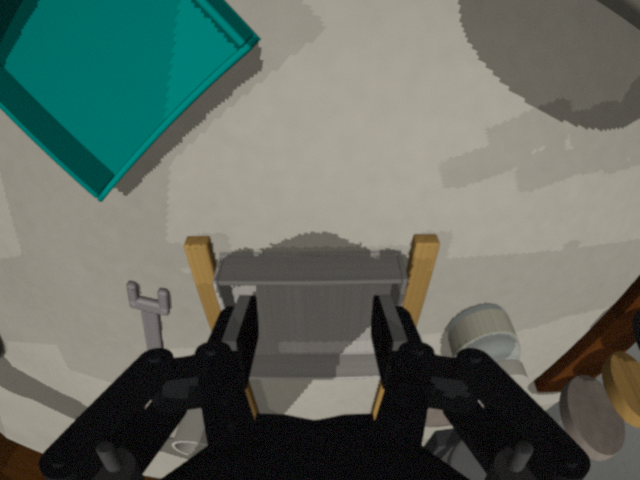

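The grey tray is at (314,320) between the rails, with its outer +y wall at about row 270. The fingers are centred on it, and the turquoise tray is well clear. I'm going down behind the wall.

Emit:
jog_arm --pt "0 0 0 12 -1 25 50" --pt "0 0 0 20 -1 50 50" --pt "0 0 0 25 -1 70 50" --pt "0 0 0 28 -1 80 50" --pt "0 0 0 28 -1 80 50" --pt "0 0 0 28 -1 80 50"

```text
t: 15.62
eef_pos: [0.4703, 0.2986, 0.0084]
tool_rot: [0.138, 0.596, 0.785, -0.102]
contact_force: [-0.4, 0.3, 0.7]
gripper_width: 0.587
grasp_force: 0.0
```

Run:
```python
from h import *
G=np.array([.568,-.051]);u=np.array([-.269,.963])
for y in(.345,.25,.15,.10,.08,.07):
    delta([*(G+y*u),.008],Rdown(np.radians(15.6),np.radians(-20)))
print(bot.get_obs()["contact_force"])
```

```text
t 15.625 at [0.47  0.299 0.008] turn [ 0.005 -0.004 -0.001] shift mm [-16.871   0.012   6.457]
t 15.625 at [0.47  0.299 0.008] turn [ 0.005 -0.004 -0.001] shift mm [-106.247   -0.077   38.62 ]
t 15.625 at [0.47  0.299 0.008] turn [ 0.005 -0.004 -0.001] shift mm [-200.327   -0.171   72.477]
t 15.625 at [0.47  0.299 0.008] turn [ 0.005 -0.004 -0.001] shift mm [-247.367   -0.218   89.405]
t 15.625 at [0.47  0.299 0.008] turn [ 0.005 -0.004 -0.001] shift mm [-266.183   -0.237   96.176]
t 15.625 at [0.47  0.299 0.008] turn [ 0.005 -0.004 -0.001] shift mm [-275.591   -0.246   99.561]
[-0.361  0.285  0.678]
```

Emit:
jog_arm --pt "0 0 0 -10 0 3.6 50" --pt "0 0 0 -20 0 7.2 50" --pt "0 0 0 -30 0 10.8 50" --pt "0 0 0 -40 0 14.4 50" --pt "0 0 0 -52 0 18.8 50" --pt "0 0 0 -64 0 23.2 50" --pt "0 0 0 -76 0 27.5 50" --pt "0 0 0 -88 0 31.8 50" --pt "0 0 0 -100 0 36.2 50" --pt "0 0 0 -112 0 40.5 50"

```text
t: 16.88
eef_pos: [0.5024, 0.183, 0.0078]
tool_rot: [0.138, 0.595, 0.785, -0.102]
contact_force: [-1.5, 5.2, 3.6]
gripper_width: 0.585
grasp_force: 2.5
```

Run:
```python
from h import *
G=np.array([.568,-.051]);u=np.array([-.269,.963])
for y in(.15,.10,.08,.07):
    delta([*(G+y*u),.008],Rdown(np.radians(15.6),np.radians(-20)))
c=bot.read_camera("side");print([(r["xy"],r["score"],(atz(c,r["xy"],.015)[:2]-G)@u) for r in bot.tip_of("tray_center",c)])
```

```text
t 16.875 at [0.502 0.183 0.008] turn [ 0.004 -0.003 -0.   ] shift mm [-87.566   0.116  31.344]
t 16.875 at [0.502 0.183 0.008] turn [ 0.004 -0.003 -0.   ] shift mm [-134.604    0.062   48.278]
t 16.875 at [0.502 0.183 0.008] turn [ 0.004 -0.003 -0.   ] shift mm [-153.419    0.04    55.052]
t 16.875 at [0.502 0.183 0.008] turn [ 0.004 -0.003 -0.   ] shift mm [-162.826    0.029   58.439]
[([271.8, 316.4], 0.65, np.float64(0.1794800844963699)), ([420.8, 195.1], 0.45, np.float64(-0.3168026620276528)), ([314.2, 204.5], 0.35, np.float64(-0.15029627374396157))]
```

Emit:
jog_arm --pt "0 0 0 -12 0 4.3 50" --pt "0 0 0 -24 0 8.6 50" --pt "0 0 0 -36 0 12.9 50" --pt "0 0 0 -48 0 17.2 50" --pt "0 0 0 -60 0 21.5 50" --pt "0 0 0 -72 0 25.8 50" --pt "0 0 0 -84 0 30 50" --pt "0 0 0 -96 0 34.4 50" --pt "0 0 0 -108 0 38.7 50" --pt "0 0 0 -120 0 43 50"

```text
t: 18.23
eef_pos: [0.5367, 0.0599, 0.0079]
tool_rot: [0.138, 0.595, 0.785, -0.103]
contact_force: [-0.8, 2.8, -2.2]
gripper_width: 0.583
grasp_force: 1.2
```

Run:
```python
from h import *
G=np.array([.568,-.051]);u=np.array([-.269,.963])
for y in(.08,.06):
    delta([*(G+y*u),.008],Rdown(np.radians(15.6),np.radians(-20)))
o=bot.get_obs();c=bot.read_camera("wrist");save(c,"w4.png")
print((o["eef_pos"][:2]-G)@u,o["contact_force"],[(r["xy"],r["score"],(watz(c,r["xy"],.015,o)[:2]-G)@u) for r in bot.tip_of("tray_center",c)])
```

```text
t 18.225 at [0.537 0.06  0.008] turn [ 0.004 -0.003 -0.   ] shift mm [-33.165   0.3    11.809]
t 18.225 at [0.537 0.06  0.008] turn [ 0.004 -0.003 -0.   ] shift mm [-51.977   0.282  18.591]
0.1151776838396234 [-0.793  2.752 -2.249] [([309.5, 398.5], 0.89, np.float64(0.04108921302841485))]
```

View pics/w4.png

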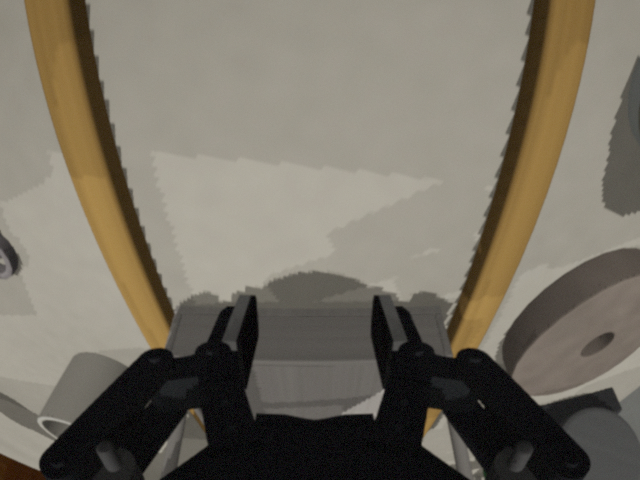

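The tray is square between the rails, with its wall at about row 320 and the fingers against it. Roughly 44 mm remain, so I'll go slower.

Emit:
jog_arm --pt "0 0 0 -6 0 2.2 50" --pt "0 0 0 -12 0 4.3 50" --pt "0 0 0 -18 0 6.5 50" --pt "0 0 0 -23 0 8.3 50" --pt "0 0 0 -27 0 9.7 50" --pt "0 0 0 -30 0 10.8 50" --pt "0 0 0 -32 0 11.5 50" --pt "0 0 0 -34 0 12.2 50" --pt "0 0 0 -36 0 13 50" --pt "0 0 0 -36 0 13 50"

```text
t: 19.58
eef_pos: [0.547, 0.0236, 0.008]
tool_rot: [0.138, 0.595, 0.785, -0.103]
contact_force: [-0.7, 4.9, 2.7]
gripper_width: 0.589
grasp_force: 1.9
```

Emit:
jog_arm --pt "0 0 0 -1 0 0.4 50" --pt "0 0 0 -2 0 0.7 50" --pt "0 0 0 -3 0 1.1 50" --pt "0 0 0 -4 0 1.4 50" --pt "0 0 0 -4 0 1.4 50"

```text
t: 20.2
eef_pos: [0.5481, 0.0197, 0.0079]
tool_rot: [0.138, 0.595, 0.785, -0.102]
contact_force: [-0.2, 3.9, 2.7]
gripper_width: 0.584
grasp_force: 2.2
```

Still only sliding friction (about 4 N), so I'll keep going until it meets the stop.

Emit:
jog_arm --pt "0 0 0 -1 0 0.4 50" --pt "0 0 0 -2 0 0.7 50" --pt "0 0 0 -3 0 1.1 50" --pt "0 0 0 -4 0 1.4 50" --pt "0 0 0 -4 0 1.4 50"

```text
t: 20.82
eef_pos: [0.5492, 0.0159, 0.0079]
tool_rot: [0.138, 0.595, 0.785, -0.102]
contact_force: [-0.7, 4.9, 3.3]
gripper_width: 0.587
grasp_force: 2.6
```

Run:
```python
from h import *
G=np.array([.568,-.051]);u=np.array([-.269,.963])
o=bot.get_obs();print((o["eef_pos"][:2]-G)@u,o["contact_force"])
```

```text
0.06947310855498535 [-0.71   4.936  3.346]
```

Emit:
jog_arm --pt "0 0 0 -1 0 0.4 50" --pt "0 0 0 -2 0 0.7 50" --pt "0 0 0 -3 0 1.1 50" --pt "0 0 0 -3 0 1.1 50"

```text
t: 21.32
eef_pos: [0.5493, 0.0157, 0.0079]
tool_rot: [0.137, 0.595, 0.786, -0.101]
contact_force: [-5.1, 10.8, 6.5]
gripper_width: 0.588
grasp_force: 6.1
```

Emit:
jog_arm --pt "0 0 0 -1 0 0.4 50" --pt "0 0 0 -2 0 0.7 50" --pt "0 0 0 -3 0 1.1 50" --pt "0 0 0 -3 0 1.1 50"

```text
t: 21.82
eef_pos: [0.5493, 0.0156, 0.0078]
tool_rot: [0.136, 0.594, 0.787, -0.1]
contact_force: [-9.8, 17.0, 10.9]
gripper_width: 0.588
grasp_force: 9.7
```

The arm is stalled with force building to about 20 N. The tray estimate is y ≈ -4 mm, which matches home. I'll back off along the tool's +x, rise, and check.

Emit:
jog_arm --pt "0 0 0 10 0 -4 50" --pt "0 0 0 30 0 -11 50" --pt "0 0 0 65 0 -24 50" --pt "0 0 0 105 0 -40 50" --pt "0 0 0 135 0 -75 50" --pt "0 0 0 145 0 -120 50" --pt "0 0 0 150 0 -160 50" --pt "0 0 0 150 0 -160 50" --pt "0 0 0 150 0 -160 50"

```text
t: 22.95
eef_pos: [0.4976, 0.1965, 0.1069]
tool_rot: [0.139, 0.596, 0.784, -0.103]
contact_force: [0.4, -0.4, -1.1]
gripper_width: 0.586
grasp_force: 0.0
```

Run:
```python
from h import *
G=np.array([.568,-.051]);u=np.array([-.269,.963]);v=np.array([.963,.269])
o=bot.get_obs();c=bot.read_camera("wrist");save(c,"w5.png");print(o["t"],o["eef_pos"],o["contact_force"])
def pr(n,f):print(n,[(np.round(r["xy"]),round(r["score"],2),(f(r["xy"])-G)@u,(f(r["xy"])-G)@v) for r in bot.tip_of("tray_center",c)])
pr("w",lambda p:watz(c,p,.015,o)[:2])
c=bot.read_camera("side");save(c,"side2.png");pr("s",lambda p:atz(c,p,.015)[:2])
print([(r["xy"],r["score"],atz(c,r["xy"],.035)) for r in bot.tip_of("stone_center",c)])
```

```text
22.95 [0.498 0.196 0.107] [ 0.402 -0.39  -1.143]
w [(array([310., 390.]), 0.78, np.float64(0.001677435573333325), np.float64(-0.004462162423772159))]
s []
[([418.9, 196.5], 0.98, array([ 0.524, -0.362,  0.035]))]
```

View pics/w5.png

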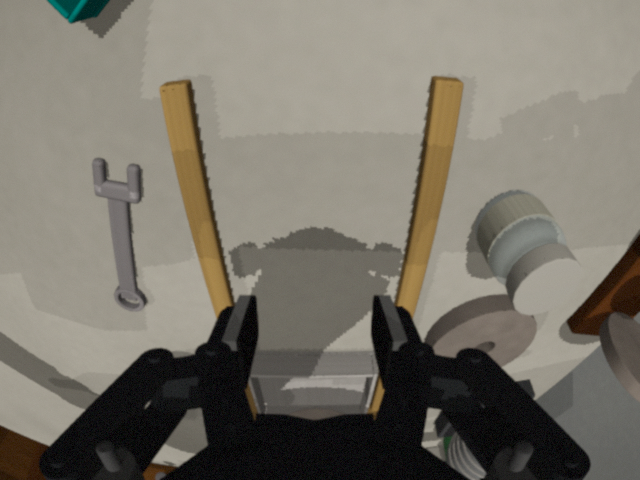

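View pics/side2.png

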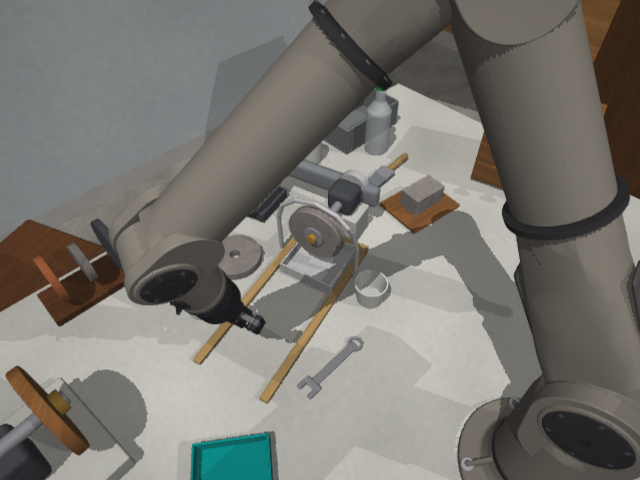

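The tray is under the wheel in both views: (310,390) in the wrist view and (310,272) in the side view. The stone is on the board at (421,195). I'll hand in if the tray's front edge agrees.

Run:
```python
from h import *
G=np.array([.568,-.051]);u=np.array([-.269,.963])
o=bot.get_obs();c=bot.read_camera("wrist")
e=[(watz(c,(x,378),.03,o)[:2]-G)@u for x in(262,312,365)]; f=[(watz(c,(x,352),.0,o)[:2]-G)@u for x in(262,312,365)]
print("top edge y",e,"foot y",f,"expected .062")
if all(abs(np.mean(k)-.062)<.012 for k in (e,f)): print(bot.hand_in())
```

```text
top edge y [np.float64(0.057041273057705226), np.float64(0.058730993964586364), np.float64(0.05672697821089068)] foot y [np.float64(0.05930304344037707), np.float64(0.06056359254149378), np.float64(0.05900700215191049)] expected .062
the job is handed in; nothing more can be done
None
```

The job is handed in: the stone rests released on the wooden board, and the tray is home against the stop under the wheel by my measurements (front edge within about 5 mm of the expected 62 mm); hand-in returned no verdict.

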